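# Pack the counter stamp and stack the supply boxes

## Task

Pack away the counter supplies: first put the rubber stamp into the open box, then close that box with its loose lid, fully seated. Then set the deeper closed box on that lid, and last the shallow closed box on top, each upright and square with all four feet down in the corner recesses of the lid below. Lower the lid and boxes gently rather than dropping them, leave the stack standing on the counter, and do not disturb the tape roll or the bell.

Things in the scene. Friction and masses are not known exactly. Their poses are not given: they have to be found in the camera images.
- open_box: Loose grey plastic box without a lid, 142 mm long (own x), 56 wide (own y), 92 high, 0.4 kg, on the counter on four 10 mm feet. Walls 3 mm; inside 136 x 50 mm, inner floor 13 mm above the origin. Origin: centre of its underside at foot level; z up. A half turn of this box, a lid or another box makes no difference.
- loose_lid: The open box's grey lid, right way up on the counter, 150 mm long (own x), 64 wide (own y), 18 high, 0.1 kg. Origin: centre of its underside, at the tip of its lip; z up. Edge to grip: 8 to 18 mm above the origin, 64 mm across. Below it an 8 mm lip (132 x 46 mm, tapered corner pegs) enters the box mouth with 2 mm play each side. Seated, its origin is 84 mm above the open box's origin.
- deep_box: The deeper closed grey box, lid fixed on, 66 mm high, body 142 (own x) x 56 mm, about 0.25 kg. Lid edge to grip, 64 mm across and 150 long: 56 to 66 mm above the origin. Origin: centre of the underside at foot level; z up. Four round feet, 16 mm across, 10 mm high, tips tapered to 10 mm, at x = +-62, y = +-19 mm; 2 mm play in a recess. It stands 6 mm too high if they miss.
- shallow_box: The shallower closed grey box, lid fixed on, 44 mm high, body 142 (own x) x 56 mm, about 0.18 kg. Lid edge to grip, 64 mm across and 150 long: 34 to 44 mm above the origin. Origin: centre of the underside at foot level; z up. Feet just like the deep box's.
- stamp: Rubber stamp standing upright, 66 mm high, 0.05 kg: black base 26 (own x) x 50 (own y) x 12 mm, on it a turned wooden handle, thickest (24 mm round) 40 to 62 mm above the origin, where it is gripped. Origin: centre of its underside; z up. It fits the box standing, its 50 mm along the box's length, or lying.
- tape: Bystander: roll of tape lying flat, 96 mm across, 25 mm high, loose. Origin: centre of its underside.
- counter_bell: Bystander: domed counter bell, 80 mm across, 56 mm high, loose. Origin: centre of its underside.
- box_mouth (a point): Centre of the open box's mouth, level with its rim, 92 mm above its origin; axes as the box.
- lid_top (a point): Centre of the loose lid at the level of its recess floors, 12 mm above the lid's origin. A rim and a middle panel, 6 mm high, leave four corner recesses 20 x 20 mm, 6 mm deep, centred at x = +-62, y = +-19 mm. The deep box's origin comes here.
- deep_top (a point): Centre of the deep box's lid at the level of its recess floors, 60 mm above its origin; same recesses as the loose lid. The shallow box's origin comes here.
Mind the look-alikes: they are no part of the job. What is shaped like the stamp but blue or yellow is not meant.

How it is judged:
By the outcome, as a careful person would: the job done as asked, in the order asked, and still so for the second after the job is handed in, with the robot touching nothing.
It also fails if it takes over 69 s, if anything falls off the work surface, if the arm or the gripper's body presses on something with over 40 N, if the wrist force passes 120 N, or if a joint passes its speed limit or range.

## Robot

A 6-joint arm with a two-finger parallel gripper is mounted at the origin on a cart in front of the work surface, level with it; the furniture and walls round the work are solid. World frame = base frame: x ahead of the robot, y to its left, z up, the work surface at z = 0. Lengths are in m, angles in rad, forces in N, time in s.
With the tool pointing down it reaches from about 0.35 to 0.725 m from the base axis. Payload 4.3 kg.
Tool frame: the origin (TCP) lies between the finger pads; the fingertips stand 19 mm ahead of it and the grasp point (between the pads) is the TCP; z points along the fingers, y is the line along which they close (so a half turn about z gives the same grasp; the last joint's range is limited). The gripper opens to 85 mm and grips with 20 to 120 N. Pads are 22 mm wide; open, the fingers measure 114 mm over their backs; the gripper's body (76 mm by 85 mm) begins 54 mm behind the grasp point. The pads swing forward as they close: fully open they stand 13 mm farther back than shut.
Start: joints at [-1.357, 0.377, 0.081, 1.274, 0, 1.46], TCP at [0.183, -0.545, 0.224] pointing down, gripper open.
Joint ranges: [-2.72, 2.72], [-0.84, 1.66], [-1.02, 1.22], [-1.77, 2.12], [-1.37, 1.28], [-3.14, 3.14]. Speed limits (rad/s): [2.57, 2.57, 3.14, 3.14, 3.14, 3.14].

## Interface

Orientations are given as a rotation vector (axis times angle).
In Python, from cell import bot, grab_frame, calibration, ticket, find_in, place_of gives the robot as it stands. The module is installed in compiled form; this text tells all that it offers.
- The arm moves only by the tool carry_out, never from a script. Its argument "steps" is a list of rows, each a list of 2 entries, a list of its own where there are three numbers: the shift along the tool's x, y, z in mm, then the turn about the tool's z in degrees. A call has exactly 8 rows; each row is the pose to reach, as a shift and turn from the pose commanded when the call began, along the tool's axes at that moment; what a row does not reach only later rows make up. A row lasts 1/12 s, in which the tool goes at most 41.7 mm and 7.16 degrees, less where a joint would pass 70% of its speed; a pose out of reach is approached as far as the arm can. A call with a gripper value outside its range is refused whole. "fingers" is the finger opening in mm, from 0 to 85.4, set as the call begins (left out, the last holds). The fingers move at their own pace and stop on an object; "grip_force" is the grip in N (left out, the last holds). Time passes only in rows, so rows that repeat a pose let the fingers close, or fill a call up. It gives the time, the measured TCP pose, the force, the opening and the grip force at its end, in the units of the state.
- bot.sense(): the state, without advancing time (a new reading comes with each control period).
- grab_frame(name): name is "scene" or "top" or "wrist"; returns (picture, depth): 420x560x3 uint8, blue, green, red; 420x560 float32, m along the optical axis (not along the pixel's ray), 0 where there is no reading.
- calibration(name): a dict with "camera_matrix" (3x3 intrinsics, pixels), "R" (3x3) and "t" (3): a world point X has camera coordinates R X + t. Camera axes: x right, y down, z forward; pixel columns grow to the right and rows downward; lengths in m; the calibration is good to about 2 mm. A picture is of the moment at which its call begins: read the wrist's pose just before it. calibration takes no time and is no camera call; for the wrist camera it gives the pose at the moment of the call.
- ticket.sign_off(): hands the job in; it is judged then, once.
Trained networks look in the newest picture that a camera, given by its name, has taken for a name from the list of things; names that differ only in an ending like _2 or _b are one class to them, and where a whole thing is asked for, a point or a joint stands for the part that bears it (a point fixed in the world has none). Each returns a list of dicts, best first, with "confidence" (0 to 1); they miss things now and then, are a little off and sometimes report something else, mostly with a low value. They report only what shows in the picture. A call takes as long as a camera call. They do not tell look-alikes from the thing itself.
- find_in(camera, thing): "bbox" ([centre column, centre row, width, height] in pixels, round what is visible of it).
- place_of(camera, thing): "point" ([row, column] in pixels: a listed point, or the origin of a listed thing).
The state is a dict: "time_s": time; "q": joint angles; "qvel": joint speeds; "joint_efforts": joint torques, N m; "tcp_pos": TCP position; "orientation": TCP orientation; "force": force on the tool from outside, world axes, zero at the start; "torque": the same for the moment, N m; "width": opening from 0.0 (shut) to 1.0 (fully open); "grasp_force": force on a finger pad.
Only numpy, scipy, OpenCV 4.12 (cv2) and the standard library are available. Lean on these libraries where they do the work, as an engineer would, in place of code of your own. Each camera call takes 0.05 s, during which the arm holds its last target. There are 200 camera calls.

## Working session

There is one attempt and no reset: what is moved stays moved. The work goes in short steps, Python scripts to look and compute and a tool call to move; the robot and the scene stay as the last step left them, time stands still between calls to the robot, and variables do not carry over. Pictures are saved under pics/ and viewed, at most 10 in all, crops included, and the job is handed in when it is done.

Besides the shell and the picture viewer there is one more tool, called as name(argument=value, ...) on one line, values as JSON. carry_out: Moves the arm, as the interface text tells. Its arguments: {"type":"object","properties":{"steps":{"type":"array"},"fingers":{"type":"number"},"grip_force":{"type":"number"}},"required":["steps"]}

```bash
mkdir -p pics; cat > h.py <<'E'
import numpy as np,cv2
from scipy.spatial.transform import Rotation as Rn
from cell import bot,grab_frame,calibration,ticket,find_in,place_of
def world(c,u,v,d):
    K=np.array(c["camera_matrix"]);R=np.array(c["R"]);t=np.array(c["t"])
    p=np.linalg.inv(K)@np.array([u,v,1.])*d
    return R.T@(p-t)
def cloud(c,D):
    K=np.array(c["camera_matrix"]);R=np.array(c["R"]);t=np.array(c["t"])
    v,u=np.mgrid[0:D.shape[0],0:D.shape[1]]
    P=np.stack([(u-K[0,2])/K[0,0]*D,(v-K[1,2])/K[1,1]*D,D],-1)
    W=(P-t)@R
    W[D==0]=np.nan
    return W
E
python3 - <<'E'
from h import *
s=bot.sense();print(s["tcp_pos"],s["orientation"],s["time_s"])
for n in("scene","top"):
    im,D=grab_frame(n);cv2.imwrite(f"pics/{n}0.png",im);c=calibration(n)
    np.savez(f"{n}0.npz",im=im,D=D,**{k:np.array(c[k]) for k in c})
    print(n,"cam at",-np.array(c["R"]).T@c["t"])
    for th in("open_box","loose_lid","deep_box","shallow_box","stamp","tape","counter_bell"):
        print(th,[(np.round(f["bbox"]).tolist(),round(f["confidence"],2)) for f in find_in(n,th)][:4])
E
```

```text
[ 0.18282297 -0.54446507  0.2228606 ] [-3.09850601e+00 -5.06101739e-01  2.06114582e-04] 0.0
scene cam at [0.01044144 0.52480339 0.70722917]
open_box [([277.0, 243.0, 67.0, 68.0], 0.65), ([207.0, 341.0, 84.0, 62.0], 0.59), ([219.0, 217.0, 30.0, 26.0], 0.48), ([343.0, 184.0, 57.0, 47.0], 0.3)]
loose_lid [([207.0, 345.0, 87.0, 60.0], 0.74)]
deep_box [([346.0, 185.0, 57.0, 46.0], 0.83)]
shallow_box [([392.0, 218.0, 46.0, 47.0], 0.89)]
stamp [([120.0, 256.0, 12.0, 29.0], 0.77), ([208.0, 342.0, 83.0, 65.0], 0.65), ([203.0, 261.0, 18.0, 28.0], 0.64)]
tape [([347.0, 280.0, 40.0, 38.0], 0.71)]
counter_bell [([219.0, 217.0, 30.0, 25.0], 0.93)]
top cam at [0.41738986 0.00530267 1.25732676]
open_box [([275.0, 206.0, 64.0, 34.0], 0.94)]
loose_lid [([167.0, 250.0, 72.0, 40.0], 0.6)]
deep_box [([405.0, 182.0, 70.0, 37.0], 0.93)]
shallow_box [([405.0, 253.0, 72.0, 38.0], 0.61)]
stamp [([171.0, 179.0, 22.0, 15.0], 0.69), ([212.0, 178.0, 21.0, 18.0], 0.67), ([162.0, 123.0, 18.0, 20.0], 0.55)]
tape [([302.0, 280.0, 41.0, 42.0], 0.96)]
counter_bell [([266.0, 130.0, 32.0, 34.0], 0.88), ([167.0, 250.0, 71.0, 40.0], 0.23)]
```

View pics/top0.png

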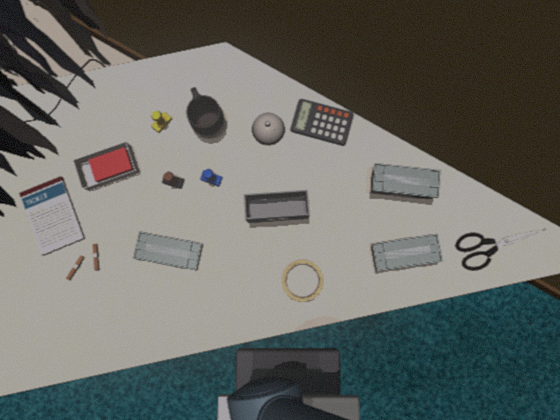

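View pics/scene0.png

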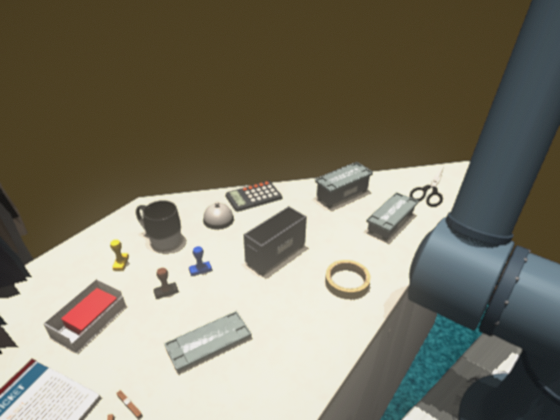

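Top view: stamp candidates are brown/black (173,180), blue (211,177) and yellow (160,121); the brown wooden one is meant. Open box is at (276,207), loose lid (168,251), deep box (405,182), shallow box (406,253), tape (302,280) and bell (268,128).

```bash
cat >> h.py <<'E'
def rect(W,box,zlo,zhi):
    m=(W[...,2]>zlo)&(W[...,2]<zhi)
    u,v,w,h=box;M=np.zeros(m.shape,bool);M[int(v-h/2):int(v+h/2),int(u-w/2):int(u+w/2)]=1
    P=W[m&M][:,:2].astype(np.float32)
    (c,s,a)=cv2.minAreaRect(P*1000)
    if s[0]<s[1]: s=s[::-1];a+=90
    a=(a+90)%180-90
    return np.round(c,1),np.round(s,1),round(a,1),len(P),np.median(W[m&M][:,2])
E
python3 - <<'E'
from h import *
f=np.load("top0.npz");W=cloud(f,f["D"])
print("table z",np.nanmedian(W[300:330,100:200,2]), W[220,340])
for n,b,lo,hi in[("open",(276,206,80,46),.075,.11),("lid",(167,250,84,52),.009,.03),("deep",(405,182,84,50),.052,.08),("shallow",(406,253,84,50),.03,.06),("stampbase",(173,180,24,22),.006,.025),("stamptop",(173,180,24,22),.035,.08),("stampall",(173,180,24,22),.006,.08),("blue",(211,177,26,24),.006,.08),("tape",(302,280,50,50),.015,.04),("bell",(267,129,44,44),.01,.07),("mug",(206,115,50,60),.02,.2)]:
    print(n,rect(W,b,lo,hi))
im=f["im"]
cv2.imwrite("pics/crop.png",cv2.resize(im[150:210,130:250],None,fx=6,fy=6,interpolation=cv2.INTER_CUBIC))
s=bot.sense();print(Rn.from_rotvec(s["orientation"]).as_matrix().round(3))
E
```

```text
table z 0.0014585497291888603 [ 0.55024899 -0.12165222  0.00075094]
open (array([575.7,  29.1]), array([142. ,  56.8]), -86.0, 390, np.float64(0.09143063435958879))
lid (array([481.2, 287.7]), array([161.2,  70.3]), 79.2, 1784, np.float64(0.01865961784107245))
deep (array([ 634.9, -264.8]), array([150.6,  65.5]), 83.6, 1895, np.float64(0.06643313270005709))
shallow (array([ 473.4, -266.7]), array([151.4,  64. ]), -81.4, 1895, np.float64(0.0445126881642197))
stampbase (array([648.2, 277.6]), array([52.8, 48.1]), -86.1, 148, np.float64(0.012491127491162397))
stamptop (array([642.5, 276.9]), array([22. , 21.9]), -83.7, 89, np.float64(0.06428566349756894))
stampall (array([648.2, 277.6]), array([52.8, 48.1]), -86.1, 242, np.float64(0.016400815071644686))
blue (array([652.9, 187.8]), array([59.2, 45.2]), -84.8, 247, np.float64(0.016172930418492264))
tape (array([408.9, -29.6]), array([93.9, 92.9]), 89.7, 512, np.float64(0.02522807102765471))
bell (array([770.1,  51.8]), array([72. , 71.2]), -89.6, 742, np.float64(0.03510950287306121))
mug (array([793.5, 192.3]), array([99.2, 80.7]), -9.6, 946, np.float64(0.0711172315575113))
[[ 0.948  0.318  0.   ]
 [ 0.318 -0.948 -0.   ]
 [ 0.     0.    -1.   ]]
```

View pics/crop.png

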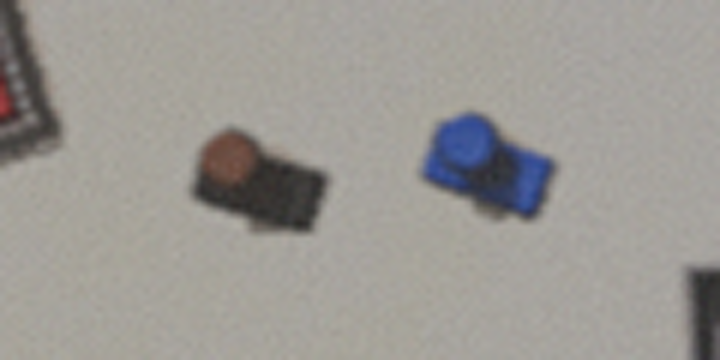

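The crop shows the brown-handled stamp with black base at left and the blue look-alike at right; base long axis is ~71° in the world. Going there.

```bash
cat >> h.py <<'E'
def pose():
    s=bot.sense();R=Rn.from_rotvec(s["orientation"]).as_matrix()
    return np.array(s["tcp_pos"])*1000,np.degrees(np.arctan2(R[1,0],R[0,0])),s
def plan(tgt,phi,n=1,p=None,f=None):
    """tgt mm, phi deg = world angle of tool x; prints n equal calls"""
    if p is None: p,f,s=pose()
    d=(np.array(tgt,float)-p)/n; t=((f-phi+180)%360-180)/n
    for i in range(n):
        a=np.radians(f); x=np.array([np.cos(a),np.sin(a)]);y=np.array([np.sin(a),-np.cos(a)])
        print("shift",np.round([d[:2]@x,d[:2]@y,-d[2]],1).tolist(),"turn",round(t,1)); f-=t
E
python3 -c "
from h import *
plan([643,277,230],161,3)"
```

```text
shift [232.6, -211.0, -2.1] turn -47.5
shift [312.7, 28.8, -2.1] turn -47.5
shift [190.1, 250.0, -2.1] turn -47.5
```

carry_out(steps=[[[233,-211,-2],-47.5],[[233,-211,-2],-47.5],[[233,-211,-2],-47.5],[[233,-211,-2],-47.5],[[233,-211,-2],-47.5],[[233,-211,-2],-47.5],[[233,-211,-2],-47.5],[[233,-211,-2],-47.5]], fingers=50, grip_force=30)

```text
time_s: 1.47
tcp_pos: [0.3377, -0.2674, 0.226]
orientation: [-2.629, -1.719, -0.002]
force: [-0.6, -0.0, 0.2]
width: 0.585
grasp_force: 0.0
```

carry_out(steps=[[[313,29,-2],-47.5],[[313,29,-2],-47.5],[[313,29,-2],-47.5],[[313,29,-2],-47.5],[[313,29,-2],-47.5],[[313,29,-2],-47.5],[[313,29,-2],-47.5],[[313,29,-2],-47.5]])

```text
time_s: 2.13
tcp_pos: [0.4918, 0.007, 0.228]
orientation: [1.713, 2.633, 0.003]
force: [-0.0, -0.1, -0.4]
width: 0.588
grasp_force: 0.0
```

carry_out(steps=[[[190,250,-2],-47.5],[[190,250,-2],-47.5],[[190,250,-2],-47.5],[[190,250,-2],-47.5],[[190,250,-2],-47.5],[[190,250,-2],-47.5],[[190,250,-2],-47.5],[[190,250,-2],-47.5]])

```text
time_s: 2.8
tcp_pos: [0.6443, 0.2815, 0.2287]
orientation: [-0.508, -3.1, -0.002]
force: [-1.0, -0.4, 0.6]
width: 0.588
grasp_force: 0.0
```

```bash
python3 -c "
from h import *
p,f,s=pose();print(p,f,s['time_s'],np.round(s['q'],2))
im,D=grab_frame('wrist');c=calibration('wrist');cv2.imwrite('pics/w1.png',im)
np.savez('w1.npz',im=im,D=D,**{k:np.array(c[k]) for k in c})
print('cam',-np.array(c['R']).T@c['t'],np.array(c['R'])[2])
print(find_in('wrist','stamp'))
W=cloud(c,D)
print(np.nanmedian(W[...,2]))
"
```

```text
[644.33941684 281.54495077 228.72239934] 161.37328289362887 2.8 [0.32 0.68 0.58 1.48 0.   0.65]
cam [0.58129484 0.30551099 0.37741183] [ 0.25229514 -0.08183462 -0.96418373]
[{'bbox': [281.1, 184.5, 51.9, 41.2], 'confidence': 0.97}, {'bbox': [340.8, 296.6, 21.1, 42.5], 'confidence': 0.58}, {'bbox': [202.1, 219.4, 53.5, 40.0], 'confidence': 0.56}, {'bbox': [52.5, 190.7, 104.9, 102.5], 'confidence': 0.42}]
-0.0007989685959965467
```

View pics/w1.png

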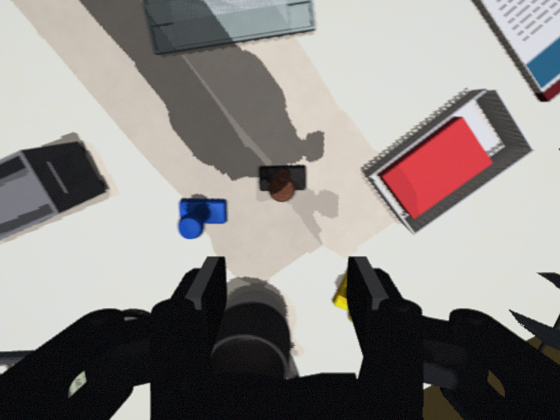

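Wrist view: stamp at (282,180), its base aligned with the finger line; blue one at (203,218), mug below the gripper.

```bash
python3 -c "
from h import *
f=np.load('w1.npz');W=cloud(f,f['D']);b=(282,185,64,56)
print(rect(W,b,.045,.08));print(rect(W,b,.005,.02))
plan([643,277,56],161,1)
plan([643,277,120],161,1)
# mug
M=W[260:400,200:310].reshape(-1,3);M=M[(M[:,2]>.02)&(M[:,2]<.14)];print(M.min(0),M.max(0))
"
```

```text
(array([644.9, 279.7]), array([24.3, 24.1]), 70.5, 592, np.float64(0.06259002559975411))
(array([644.3, 279.7]), array([47.3, 24.2]), 72.2, 765, np.float64(0.010361401328466103))
shift [-0.2, -4.2, 171.6] turn 0.3
shift [-0.2, -4.2, 107.6] turn 0.3
[0.74497867 0.1593931  0.02004804] [0.84670605 0.23916238 0.09695044]
```

carry_out(steps=[[[0,-2,30],0],[[0,-2,60],0],[[0,-2,90],0],[[0,-2,120],0],[[0,-2,145],0],[[0,-2,162],0],[[0,-2,172],0],[[0,-2,177],0]])

```text
time_s: 3.57
tcp_pos: [0.6415, 0.2742, 0.0511]
orientation: [-0.518, -3.096, 0.003]
force: [-0.3, 0.1, 0.3]
width: 0.583
grasp_force: 0.0
```

carry_out(steps=[[[0,0,0],0],[[0,0,0],0],[[0,0,0],0],[[0,0,0],0],[[0,0,0],0],[[0,0,0],0],[[0,0,0],0],[[0,0,0],0]], fingers=10, grip_force=30)

```text
time_s: 4.23
tcp_pos: [0.6443, 0.276, 0.0545]
orientation: [0.517, 3.096, 0.003]
force: [1.1, 0.6, 6.3]
width: 0.206
grasp_force: 29.7
```

carry_out(steps=[[[0,0,-10],0],[[0,0,-30],0],[[0,0,-60],0],[[0,0,-90],0],[[0,0,-120],0],[[0,0,-150],0],[[0,0,-165],0],[[0,0,-165],0]])

```text
time_s: 4.9
tcp_pos: [0.6445, 0.276, 0.2229]
orientation: [0.516, 3.093, 0.005]
force: [-0.1, -0.3, -0.2]
width: 0.204
grasp_force: 27.9
```

```bash
python3 -c "
from h import *
p,f,s=pose();print(p,f)
plan([576,29,200],184,1)"
```

```text
[644.47527611 275.98226047 222.92705127] 161.05503494623616
shift [-15.4, -255.8, 22.9] turn -22.9
```

```bash
python3 -c "
from h import *
im,D=grab_frame('wrist');cv2.imwrite('pics/w2.png',im[100:]);c=calibration('wrist')
W=cloud(c,D);p,f,s=pose()
for r,b in((0,0),):
  m=(np.abs(W[...,0]*1000-p[0])<45)&(np.abs(W[...,1]*1000-p[1])<45)&(W[...,2]>.1)
  P=W[m]; print(len(P),P.min(0)); 
  L=P[P[:,2]<.19]; print(len(L),cv2.minAreaRect((L[:,:2]*1000).astype(np.float32)),np.percentile(L[:,2],[0,5,50,95]))
"
```

```text
51429 [0.61439892 0.23076767 0.16504142]
3252 ((643.195068359375, 276.88800048828125), (49.256839752197266, 25.46096420288086), 71.28120422363281) [0.16504142 0.16918819 0.17714263 0.18348466]
```

View pics/w2.png

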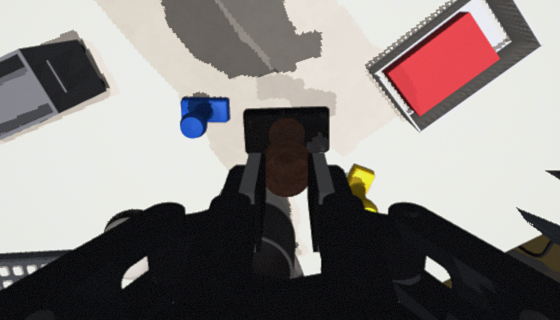

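Stamp is held upright at (288,240), square between the pads. Carrying it over the box.

carry_out(steps=[[[-2,-30,0],-3],[[-4,-68,0],-7],[[-6,-106,0],-11],[[-8,-144,0],-15],[[-10,-182,0],-19],[[-12,-220,0],-23],[[-14,-246,0],-23],[[-15,-256,0],-23]])

```text
time_s: 5.62
tcp_pos: [0.571, 0.0251, 0.2156]
orientation: [0.105, -3.135, 0.002]
force: [0.3, 1.6, 0.2]
width: 0.204
grasp_force: 28.0
```

```bash
python3 -c "
from h import *
p,f,s=pose();print(p,f,s['width'])
im,D=grab_frame('wrist');c=calibration('wrist');W=cloud(c,D)
m=(np.abs(W[...,0]*1000-p[0])<60)&(np.abs(W[...,1]*1000-p[1])<95)&(W[...,2]>.08)&(W[...,2]<.105)
P=(W[m][:,:2]*1000).astype(np.float32);print(len(P),cv2.minAreaRect(P))
im,D=grab_frame('top');c=calibration('top');W=cloud(c,D)
print(rect(W,(276,206,80,46),.085,.105))
cv2.imwrite('pics/w3.png',im)
plan([576,29,68],184)
"
```

```text
[571.02311812  25.14047019 215.62216957] -176.16499234157862 0.20421489432980064
2878 ((576.7904663085938, 28.588912963867188), (56.598777770996094, 142.48989868164062), 4.346052646636963)
(array([572.3, -40. ]), array([42.6, 10.4]), -9.0, 37, np.float64(0.09233396591375331))
shift [-3.8, 1.7, 148.1] turn -0.1
```

carry_out(steps=[[[-2,1,0],0],[[-2,1,20],0],[[-2,1,45],0],[[-2,1,75],0],[[-2,1,105],0],[[-2,1,125],0],[[-2,1,135],0],[[-2,1,135],0]])

```text
time_s: 6.38
tcp_pos: [0.5738, 0.0314, 0.0796]
orientation: [0.114, -3.134, -0.001]
force: [0.6, 0.5, -0.0]
width: 0.205
grasp_force: 28.0
```

carry_out(steps=[[[0,0,0],0],[[0,0,0],0],[[0,0,0],0],[[0,0,0],0],[[0,0,0],0],[[0,0,0],0],[[0,0,0],0],[[0,0,0],0]])

```text
time_s: 7.05
tcp_pos: [0.5759, 0.0295, 0.083]
orientation: [-0.111, 3.139, -0.0]
force: [0.0, -0.1, -1.1]
width: 0.206
grasp_force: 28.0
```

carry_out(steps=[[[0,0,4],0],[[0,0,8],0],[[0,0,12],0],[[0,0,14],0],[[0,0,15],0],[[0,0,16],0],[[0,0,16],0],[[0,0,16],0]])

```text
time_s: 7.72
tcp_pos: [0.5764, 0.0298, 0.0676]
orientation: [-0.111, 3.138, 0.0]
force: [-1.3, 0.7, 6.1]
width: 0.205
grasp_force: 29.6
```

carry_out(steps=[[[0,0,0],0],[[0,0,0],0],[[0,0,0],0],[[0,0,0],0],[[0,0,0],0],[[0,0,0],0],[[0,0,0],0],[[0,0,0],0]], fingers=50)

```text
time_s: 8.38
tcp_pos: [0.5758, 0.0296, 0.0667]
orientation: [0.111, -3.14, 0.0]
force: [0.8, 0.4, -1.3]
width: 0.586
grasp_force: 0.0
```

carry_out(steps=[[[0,0,-5],0],[[0,0,-20],0],[[0,0,-50],0],[[0,0,-80],0],[[0,0,-110],0],[[0,0,-140],0],[[0,0,-155],0],[[0,0,-155],0]])

```text
time_s: 9.05
tcp_pos: [0.5785, 0.0295, 0.2269]
orientation: [-0.111, 3.131, -0.001]
force: [0.6, -0.0, 0.1]
width: 0.581
grasp_force: 0.0
```

```bash
python3 -c "
from h import *
p,f,s=pose();print(p,f)
im,D=grab_frame('wrist');c=calibration('wrist');W=cloud(c,D);cv2.imwrite('pics/w4.png',im)
m=(np.abs(W[...,0]*1000-576)<24)&(np.abs(W[...,1]*1000-29)<60)&(W[...,2]<.14)
P=W[m];print(np.percentile(P[:,2],[5,50,99,100]))
Q=(P[P[:,2]>.065][:,:2]*1000).astype(np.float32);print(cv2.minAreaRect(Q))
plan([481,288,180],259,1)
"
```

```text
[578.51008761  29.46367652 226.87575964] -175.94770545716017
[0.0093032  0.02039434 0.08968447 0.09106592]
((578.91845703125, 26.643871307373047), (125.39331817626953, 38.15240478515625), 58.1004524230957)
shift [78.0, 264.6, 44.3] turn -74.9
```

View pics/w4.png

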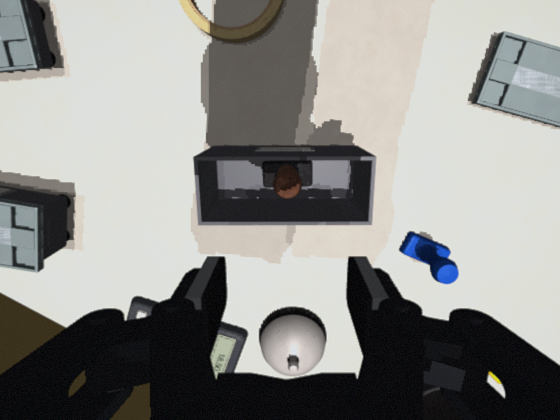

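Wrist view: stamp stands upright in the box at (287,180), bell untouched at (292,345). Next, the lid.

```bash
python3 -c "
from h import *
plan([481,288,200],259,2)
"
```

```text
shift [39.0, 132.3, 12.2] turn -37.5
shift [-49.5, 128.8, 12.2] turn -37.5
```

carry_out(steps=[[[5,16,2],-5],[[10,40,4],-11],[[18,60,6],-17],[[24,80,8],-23],[[29,99,10],-29],[[34,115,12],-34],[[39,132,12],-37.5],[[39,132,12],-37.5]], fingers=82)

```text
time_s: 9.77
tcp_pos: [0.5251, 0.1608, 0.2079]
orientation: [1.12, -2.931, -0.003]
force: [-0.3, -0.3, -0.8]
width: 0.959
grasp_force: 0.0
```

carry_out(steps=[[[-12,32,4],-7],[[-24,64,8],-14],[[-36,96,12],-21],[[-44,115,12],-28],[[-49,126,12],-34],[[-49,129,12],-37.5],[[-49,129,12],-37.5],[[-49,129,12],-37.5]])

```text
time_s: 10.43
tcp_pos: [0.4783, 0.2869, 0.1967]
orientation: [1.995, -2.424, 0.0]
force: [-0.4, 0.1, 0.2]
width: 0.96
grasp_force: 0.0
```

```bash
cat >> h.py <<'E'
def local(x,y,zlo,zhi,r=95,cam='wrist',save=None):
    im,D=grab_frame(cam);c=calibration(cam);W=cloud(c,D)
    if save: cv2.imwrite(save,im)
    d=np.hypot(W[...,0]*1000-x,W[...,1]*1000-y)
    m=((d<r)&(W[...,2]>zlo)&(W[...,2]<zhi)).astype(np.uint8)
    n,l,st,_=cv2.connectedComponentsWithStats(m)
    k=1+np.argmax(st[1:,4]);P=W[l==k]
    (cc,s,a)=cv2.minAreaRect((P[:,:2]*1000).astype(np.float32))
    if s[0]<s[1]: s=s[::-1];a+=90
    u=np.where(l==k)
    print("rect",np.round(cc,1),np.round(s,1),"long axis",round(a%180,1),"n",len(P),"z",np.percentile(P[:,2],[5,50,95]).round(4),"rows",u[0].min(),u[0].max(),"cols",u[1].min(),u[1].max())
    return im,W,P,np.array(cc),a%180
E
python3 -c "
from h import *
p,f,s=pose();print(p,f%360)
_,_,_,cc,a=local(481,288,.008,.03)
plan([*cc,60],a+180)
"
```

```text
[478.33873573 286.94357398 196.70298509] 258.9226881981158
rect [477.8 282. ] [149.7  64.2] long axis 79.6 n 11428 z [0.0116 0.0178 0.0191] rows 93 255 cols 248 322
shift [4.9, -0.1, 136.9] turn -0.7
```

carry_out(steps=[[[5,0,25],-0.7],[[5,0,55],-0.7],[[5,0,85],-0.7],[[5,0,115],-0.7],[[5,0,140],-0.7],[[5,0,157],-0.7],[[5,0,167],-0.7],[[5,0,171],-0.7]])

```text
time_s: 11.15
tcp_pos: [0.4768, 0.2813, 0.0249]
orientation: [2.009, -2.411, -0.001]
force: [-0.6, -0.6, -0.3]
width: 0.958
grasp_force: 0.0
```

carry_out(steps=[[[0,0,0],0],[[0,0,0],0],[[0,0,0],0],[[0,0,0],0],[[0,0,0],0],[[0,0,0],0],[[0,0,0],0],[[0,0,0],0]])

```text
time_s: 11.82
tcp_pos: [0.4779, 0.2827, 0.027]
orientation: [-2.014, 2.411, -0.0]
force: [-0.2, 0.3, 0.1]
width: 0.959
grasp_force: 0.0
```

```bash
python3 -c "
from h import *
p,f,s=pose();print(p,f%360,s['force'])
im,W,P,cc,a=local(477.8,282,.008,.03)
plan([*cc,19],a+180)
cv2.imwrite('pics/w5.png',im)
# finger tips: points beside lid along tool y
t=np.radians(f);y=np.array([np.sin(t),-np.cos(t)]);x=np.array([np.cos(t),np.sin(t)])
d=W[...,:2]*1000-p[:2];u=d@x;v=d@y
for lo,hi in((-60,-38),(38,60)):
  m=(np.abs(u)<14)&(v>lo)&(v<hi)&(W[...,2]<.08)
  print(np.percentile(W[m][:,2],[0,1,5,20,50,80]).round(4),m.sum())
"
```

```text
[477.87583976 282.73747633  26.96279237] 259.7548185799035 [-0.24694458  0.25740614  0.13687089]
rect [477.1 280.6] [146.3  64.2] long axis 79.7 n 39770 z [0.0114 0.0175 0.0186] rows 87 378 cols 211 364
shift [2.1, 0.3, 7.9] turn 0.1
[-0.0023 -0.0014 -0.001  -0.0003  0.0544  0.0704] 5218
[-0.0025 -0.0015 -0.001  -0.0003  0.0543  0.0703] 5231
```

View pics/w5.png

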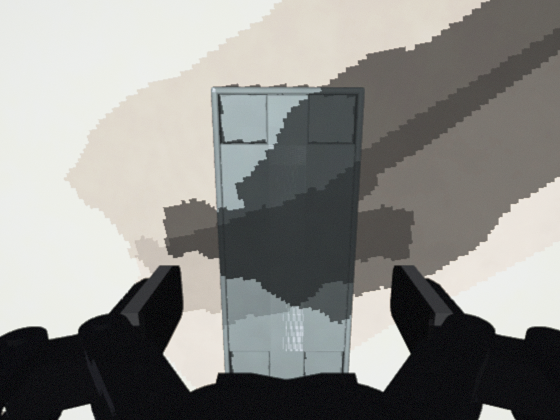

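```bash
python3 -c "
from h import *
im,D=grab_frame('wrist');W=cloud(calibration('wrist'),D);p,f,s=pose()
t=np.radians(f);y=np.array([np.sin(t),-np.cos(t)]);x=np.array([np.cos(t),np.sin(t)])
for c in(160,170,178):
  for r in(264,268,272,280,300,320):
    q=W[r,c];print(c,r,round((q[:2]*1000-p[:2])@x,1),round((q[:2]*1000-p[:2])@y,1),round(q[2]*1000,1))
"
```

```text
160 264 -11.7 -65.9 -0.2
160 268 10.4 -46.1 53.2
160 272 10.1 -45.2 56.1
160 280 9.9 -43.3 61.9
160 300 7.2 -40.6 70.8
160 320 -0.0 -41.2 70.9
170 264 -11.9 -60.8 -0.6
170 268 10.3 -42.5 53.1
170 272 10.3 -41.5 56.5
170 280 8.1 -41.1 58.3
170 300 1.6 -40.9 60.8
170 320 -5.1 -40.9 62.7
178 264 -12.0 -56.7 -0.9
178 268 8.5 -40.9 49.1
178 272 6.7 -41.1 48.8
178 280 4.3 -40.8 50.6
178 300 -3.3 -40.9 52.1
178 320 -10.8 -41.1 53.7
```

```bash
python3 -c "
from h import *
im,D=grab_frame('wrist');W=cloud(calibration('wrist'),D);p,f,s=pose()
t=np.radians(f);y=np.array([np.sin(t),-np.cos(t)]);x=np.array([np.cos(t),np.sin(t)])
d=W[...,:2]*1000-p[:2];u=d@x;v=d@y;z=W[...,2]*1000
for sg in(-1,1):
  m=(np.abs(u)<13)&(np.abs(v*sg-41)<3)&(z>3)
  print(np.histogram(z[m],bins=np.arange(3,80,4)))
"
```

```text
(array([  0,   0,   0,   0,   0,   0,   0,   0,   0,   0,  38, 173, 232,
       242, 260, 306, 328, 331, 291]), array([ 3,  7, 11, 15, 19, 23, 27, 31, 35, 39, 43, 47, 51, 55, 59, 63, 67,
       71, 75, 79]))
(array([  0,   0,   0,   0,   0,   0,   0,   0,   0,   0,  37, 168, 228,
       254, 252, 299, 320, 333, 288]), array([ 3,  7, 11, 15, 19, 23, 27, 31, 35, 39, 43, 47, 51, 55, 59, 63, 67,
       71, 75, 79]))
```

carry_out(steps=[[[0,0,2],0],[[0,0,4],0],[[0,0,6],0],[[0,0,8],0],[[0,0,9],0],[[0,0,10],0],[[0,0,10],0],[[0,0,10],0]], fingers=70)

```text
time_s: 12.63
tcp_pos: [0.4778, 0.2826, 0.0167]
orientation: [2.014, -2.411, 0.0]
force: [-0.2, -0.7, 0.9]
width: 0.819
grasp_force: 0.0
```

```bash
cat >> h.py <<'E'
def tips():
    im,D=grab_frame('wrist');W=cloud(calibration('wrist'),D);p,f,s=pose();h=s['width']*42.7
    t=np.radians(f);y=np.array([np.sin(t),-np.cos(t)]);x=np.array([np.cos(t),np.sin(t)])
    d=W[...,:2]*1000-p[:2];u=d@x;v=d@y;z=W[...,2]*1000
    for sg in(-1,1):
        m=(np.abs(u)<13)&(np.abs(v*sg-h-1)<4)&(z>p[2]-25)&(z<p[2]+60)
        print("tip side",sg,np.histogram(z[m],bins=np.arange(-25,60,5)+round(p[2])))
    print(p,f%360,s['width'],np.round(s['force'],1))
E
python3 -c "
from h import *
tips()"
```

```text
tip side -1 (array([  0, 472,   1,   0,   0,   0,   0,   5, 164, 258, 292, 324, 347,
       401, 383, 457]), array([-8, -3,  2,  7, 12, 17, 22, 27, 32, 37, 42, 47, 52, 57, 62, 67, 72]))
tip side 1 (array([  0, 426,   0,   0,   3,   7,   0,   7, 164, 254, 279, 330, 361,
       400, 367, 459]), array([-8, -3,  2,  7, 12, 17, 22, 27, 32, 37, 42, 47, 52, 57, 62, 67, 72]))
[477.80337165 282.66347728  16.76866281] 259.75412690188773 0.8193073997526259 [-0.1  0.4  0.3]
```

carry_out(steps=[[[0,0,1],0],[[0,0,2],0],[[0,0,3],0],[[0,0,4],0],[[0,0,5],0],[[0,0,6],0],[[0,0,6],0],[[0,0,6],0]])

```text
time_s: 13.35
tcp_pos: [0.4777, 0.2826, 0.0107]
orientation: [2.014, -2.411, 0.0]
force: [-0.0, 0.3, 0.2]
width: 0.819
grasp_force: 0.0
```

```bash
python3 -c "
from h import *
tips()
im,D=grab_frame('scene');c=calibration('scene');p,f,s=pose()
q=np.array(c['R'])@(p/1000)+c['t'];q=np.array(c['camera_matrix'])@q;q=(q/q[2]).astype(int);print(q)
cr=im[max(0,q[1]-70):q[1]+60,max(0,q[0]-80):q[0]+80];cv2.imwrite('pics/s1.png',cv2.resize(cr,None,fx=4.5,fy=4.5,interpolation=cv2.INTER_CUBIC))
"
```

```text
tip side -1 (array([  0,   0, 465,  13,   0,   0,   0,   4, 164, 268, 290, 319, 356,
       410, 379, 456]), array([-14,  -9,  -4,   1,   6,  11,  16,  21,  26,  31,  36,  41,  46,
        51,  56,  61,  66]))
tip side 1 (array([  0,   0, 423,  17,   0,   0,  11,  10, 162, 261, 290, 305, 373,
       392, 378, 442]), array([-14,  -9,  -4,   1,   6,  11,  16,  21,  26,  31,  36,  41,  46,
        51,  56,  61,  66]))
[477.76295605 282.63693639  10.7330383 ] 259.7530351166874 0.8197421787830633 [ 0.3  0.9 -0.6]
[208 339   1]
```

View pics/s1.png

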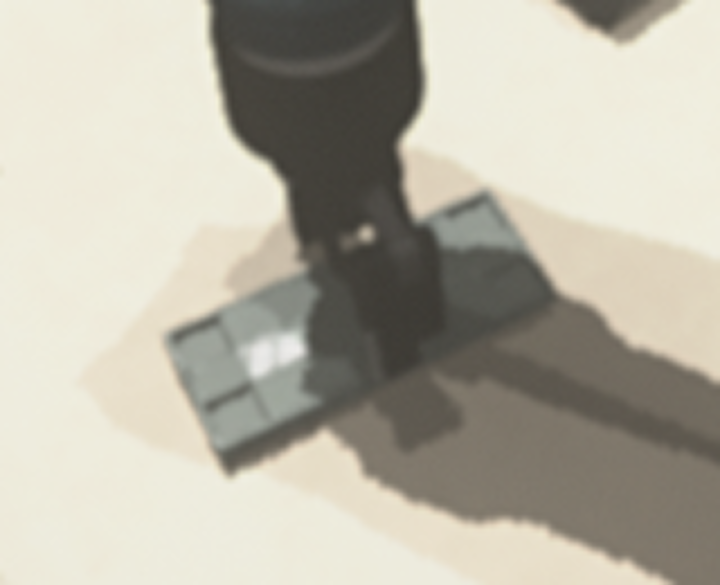

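The scene crop shows the tips still ~2 cm above the counter, matching the depth reading: tips sit higher than the nominal TCP suggests. Descending further with force watch.

carry_out(steps=[[[0,0,3],0],[[0,0,6],0],[[0,0,9],0],[[0,0,11],0],[[0,0,13],0],[[0,0,14],0],[[0,0,14],0],[[0,0,14],0]])

```text
time_s: 14.12
tcp_pos: [0.4777, 0.2826, -0.0033]
orientation: [2.014, -2.411, -0.0]
force: [0.0, 0.3, -1.1]
width: 0.822
grasp_force: 0.0
```

```bash
python3 -c "
from h import *
tips()
"
```

```text
tip side -1 (array([  0,   0,   0,   0,   0, 357,   0,  10, 151, 258, 291, 323, 361,
       407, 355, 471]), array([-28, -23, -18, -13,  -8,  -3,   2,   7,  12,  17,  22,  27,  32,
        37,  42,  47,  52]))
tip side 1 (array([  0,   0,   0,   0,   0, 305,   0,   8, 174, 265, 290, 322, 346,
       405, 366, 443]), array([-28, -23, -18, -13,  -8,  -3,   2,   7,  12,  17,  22,  27,  32,
        37,  42,  47,  52]))
[477.84595542 282.61051598  -3.2048396 ] 259.74934158837857 0.816465104143608 [ 0.1  0.1 -0.4]
```

carry_out(steps=[[[0,0,1],0],[[0,0,2],0],[[0,0,3],0],[[0,0,4],0],[[0,0,5],0],[[0,0,5],0],[[0,0,5],0],[[0,0,5],0]])

```text
time_s: 14.83
tcp_pos: [0.4778, 0.2826, -0.0082]
orientation: [2.014, -2.411, 0.0]
force: [-0.4, -0.2, -0.3]
width: 0.82
grasp_force: 0.0
```

carry_out(steps=[[[0,0,0],0],[[0,0,0],0],[[0,0,0],0],[[0,0,0],0],[[0,0,0],0],[[0,0,0],0],[[0,0,0],0],[[0,0,0],0]], fingers=50, grip_force=40)

```text
time_s: 15.5
tcp_pos: [0.4782, 0.2828, -0.0079]
orientation: [-2.014, 2.41, -0.001]
force: [0.1, -0.4, 5.5]
width: 0.739
grasp_force: 44.4
```

```bash
python3 -c "
from h import *
tips()
"
```

```text
tip side -1 (array([  0,   0,   0,   0,   0,   0,  11,   0,  21, 107, 674, 294, 333,
       368, 380, 358]), array([-33, -28, -23, -18, -13,  -8,  -3,   2,   7,  12,  17,  22,  27,
        32,  37,  42,  47]))
tip side 1 (array([  0,   0,   0,   0,   0,   0,   1,   0,  21, 137, 679, 294, 332,
       378, 355, 353]), array([-33, -28, -23, -18, -13,  -8,  -3,   2,   7,  12,  17,  22,  27,
        32,  37,  42,  47]))
[478.16643522 282.76041282  -7.88743124] 259.7495346036668 0.7364997634177535 [ 0.5 -0.6  5.2]
```

carry_out(steps=[[[0,0,-4],0],[[0,0,-15],0],[[0,0,-40],0],[[0,0,-75],0],[[0,0,-110],0],[[0,0,-135],0],[[0,0,-148],0],[[0,0,-150],0]])

```text
time_s: 16.22
tcp_pos: [0.4797, 0.2836, 0.1458]
orientation: [-2.01, 2.406, -0.003]
force: [-0.1, 0.3, -0.8]
width: 0.737
grasp_force: 44.3
```

```bash
python3 -c "
from h import *
p,f,s=pose();print(p,f%360,s['width'])
local(480,283,.12,.168)
plan([577,29,142],274.3,1)
"
```

```text
[479.74184839 283.6084139  145.77087288] 259.75878542052044 0.7366497769993737
rect [448.9 225.5] [21.1 20.9] long axis 169.8 n 3684 z [0.1624 0.1635 0.1654] rows 90 154 cols 313 376
shift [232.7, -141.7, 2.0] turn -14.5
```

```bash
python3 -c "
from h import *
im,D=grab_frame('top');W=cloud(calibration('top'),D)
print(rect(W,(276,206,80,46),.075,.11))
"
```

```text
(array([575.7,  29. ]), array([141.8,  57.3]), -86.0, 460, np.float64(0.09052838430491063))
```

carry_out(steps=[[[20,-12,0],-2],[[50,-30,0],-4],[[85,-52,0],-6],[[122,-74,0],-8],[[159,-97,0],-10],[[195,-119,0],-12],[[220,-134,0],-14],[[233,-142,0],-14.5]])

```text
time_s: 16.98
tcp_pos: [0.5759, 0.0239, 0.1395]
orientation: [2.297, -2.139, -0.002]
force: [0.0, 0.1, -1.0]
width: 0.737
grasp_force: 44.3
```

carry_out(steps=[[[0,0,0],0],[[0,0,0],0],[[0,0,0],0],[[0,0,0],0],[[0,0,0],0],[[0,0,0],0],[[0,0,0],0],[[0,0,0],0]])

```text
time_s: 17.65
tcp_pos: [0.576, 0.0286, 0.1419]
orientation: [-2.303, 2.136, -0.0]
force: [-0.3, 0.6, -0.9]
width: 0.732
grasp_force: 44.3
```

```bash
python3 -c "
from h import *
p,f,s=pose();print(p,f%360)
im,W,P,cc,a=local(577,29,.085,.1)
im,W,P,cc,a=local(577,29,.14,.175)
plan([577,29,100],274.3,1)
"
```

```text
[575.99606036  28.64099652 141.8870318 ] 274.3011591252441Traceback (most recent call last):
  File "<string>", line 4, in <module>
    im,W,P,cc,a=local(577,29,.085,.1)
                ~~~~~^^^^^^^^^^^^^^^^
  File "h.py", line 39, in local
    k=1+np.argmax(st[1:,4]);P=W[l==k]
        ~~~~~~~~~^^^^^^^^^^
    return _wrapfunc(a, 'argmax', axis=axis, out=out, **kwds)
    return bound(*args, **kwds)
ValueError: attempt to get argmax of an empty sequence
```

carry_out(steps=[[[-1,-0.6,10],0],[[-1,-0.6,22],0],[[-1,-0.6,34],0],[[-1,-0.6,44],0],[[-1,-0.6,50],0],[[-1,-0.6,53],0],[[-1,-0.6,54],0],[[-1,-0.6,54],0]])

```text
time_s: 18.37
tcp_pos: [0.5767, 0.0291, 0.0878]
orientation: [2.302, -2.138, 0.0]
force: [-0.8, -0.4, -0.1]
width: 0.734
grasp_force: 44.3
```

carry_out(steps=[[[0,0,1.5],0],[[0,0,3],0],[[0,0,4.5],0],[[0,0,6],0],[[0,0,7.5],0],[[0,0,9],0],[[0,0,10],0],[[0,0,10],0]])

```text
time_s: 19.03
tcp_pos: [0.5764, 0.0291, 0.0775]
orientation: [2.302, -2.137, -0.0]
force: [-0.7, -0.2, -0.8]
width: 0.734
grasp_force: 44.3
```

carry_out(steps=[[[0,0,0.5],0],[[0,0,1],0],[[0,0,1.5],0],[[0,0,2],0],[[0,0,2.5],0],[[0,0,2.8],0],[[0,0,2.8],0],[[0,0,2.8],0]])

```text
time_s: 19.7
tcp_pos: [0.5767, 0.0292, 0.0761]
orientation: [-2.302, 2.137, -0.001]
force: [-3.1, 0.9, 6.0]
width: 0.739
grasp_force: 45.1
```

carry_out(steps=[[[0,0,0],0],[[0,0,0],0],[[0,0,0],0],[[0,0,0],0],[[0,0,0],0],[[0,0,-2],0],[[0,0,-10],0],[[0,0,-20],0]], fingers=80)

```text
time_s: 20.37
tcp_pos: [0.5759, 0.0292, 0.095]
orientation: [2.302, -2.137, -0.002]
force: [-0.4, 0.5, -0.6]
width: 0.934
grasp_force: 0.0
```

carry_out(steps=[[[0,0,-20],0],[[0,0,-50],0],[[0,0,-85],0],[[0,0,-120],0],[[0,0,-145],0],[[0,0,-155],0],[[0,0,-155],0],[[0,0,-155],0]])

```text
time_s: 21.03
tcp_pos: [0.5773, 0.0291, 0.2513]
orientation: [-2.301, 2.136, -0.003]
force: [0.1, 0.6, -0.4]
width: 0.938
grasp_force: 0.0
```

```bash
python3 -c "
from h import *
p,f,s=pose();print(p,f%360)
im,W,P,cc,a=local(577,29,.095,.115)
d=np.hypot(W[...,0]*1000-577,W[...,1]*1000-29)
# plane fit
A=np.c_[P[:,:2],np.ones(len(P))];z=P[:,2]
m=z>np.median(z)-.003;co=np.linalg.lstsq(A[m],z[m],rcond=None)[0];print('tilt',co[:2],'zc',co@[cc[0]/1e3,cc[1]/1e3,1])
plan([635,-265,235],263.6,1)
"
```

```text
[577.25836761  29.13291902 251.26488895] 274.2548079324381
rect [575.6  28.5] [149.5  64.2] long axis 94.2 n 11467 z [0.0989 0.1003 0.1015] rows 97 272 cols 248 328
tilt [-0.00230453  0.00070614] zc 0.10030310716346176
shift [297.7, -36.6, 14.8] turn 10.7
```

Lid is seated (top ≈ 100–102 mm, level). On to the deep box.

carry_out(steps=[[[40,-5,3],2],[[80,-10,6],4],[[120,-15,9],6],[[160,-20,12],8],[[200,-25,15],10],[[240,-30,15],10.7],[[278,-35,15],10.7],[[298,-37,15],10.7]])

```text
time_s: 21.75
tcp_pos: [0.6345, -0.2694, 0.2319]
orientation: [2.087, -2.345, -0.004]
force: [0.3, 0.8, -0.5]
width: 0.938
grasp_force: 0.0
```

carry_out(steps=[[[0,0,0],0],[[0,0,0],0],[[0,0,0],0],[[0,0,0],0],[[0,0,0],0],[[0,0,0],0],[[0,0,0],0],[[0,0,0],0]])

```text
time_s: 22.42
tcp_pos: [0.6357, -0.2647, 0.2353]
orientation: [-2.094, 2.342, -0.001]
force: [0.6, 0.0, -0.3]
width: 0.935
grasp_force: 0.0
```

```bash
python3 -c "
from h import *
p,f,s=pose();print(p,f%360)
im,W,P,cc,a=local(635,-265,.05,.08)
plan([*cc,48],a+180)
"
```

```text
[ 635.65916314 -264.65480073  235.32606631] 263.59907001274144
rect [ 635.7 -266.2] [149.2  64.1] long axis 84.0 n 11931 z [0.0594 0.0655 0.0668] rows 97 262 cols 248 324
shift [1.3, -0.1, 187.3] turn -0.4
```

carry_out(steps=[[[1.3,0,25],-0.4],[[1.3,0,60],-0.4],[[1.3,0,95],-0.4],[[1.3,0,130],-0.4],[[1.3,0,160],-0.4],[[1.3,0,180],-0.4],[[1.3,0,190],-0.4],[[1.3,0,195],-0.4]])

```text
time_s: 23.13
tcp_pos: [0.6342, -0.2659, 0.038]
orientation: [2.1, -2.335, -0.005]
force: [-0.4, -0.3, 0.4]
width: 0.935
grasp_force: 0.0
```

carry_out(steps=[[[0,0,0],0],[[0,0,0],0],[[0,0,0],0],[[0,0,0],0],[[0,0,0],0],[[0,0,0],0],[[0,0,0],0],[[0,0,0],0]])

```text
time_s: 23.8
tcp_pos: [0.6355, -0.2666, 0.0402]
orientation: [-2.101, 2.335, -0.001]
force: [0.5, -0.0, 0.1]
width: 0.938
grasp_force: 0.0
```

```bash
python3 -c "
from h import *
tips()
"
```

```text
tip side -1 (array([  0,   0,   0,   0,   0,   0,   0,   0,  45, 245, 315, 359, 388,
       446, 447, 378]), array([15, 20, 25, 30, 35, 40, 45, 50, 55, 60, 65, 70, 75, 80, 85, 90, 95]))
tip side 1 (array([  0,   0,   0,   0,   0,   0,   0,   0,  56, 239, 322, 352, 395,
       446, 436, 385]), array([15, 20, 25, 30, 35, 40, 45, 50, 55, 60, 65, 70, 75, 80, 85, 90, 95]))
[ 635.44984446 -266.56146923   40.07783884] 263.95463264963536 0.9389687212887803 [-0.   0.1  0.9]
```

Tips will be at ~53 mm once closed: right. Grip and lift.

carry_out(steps=[[[0,0,0],0],[[0,0,0],0],[[0,0,0],0],[[0,0,0],0],[[0,0,0],0],[[0,0,0],0],[[0,0,0],0],[[0,0,0],0]], fingers=50, grip_force=60)

```text
time_s: 24.52
tcp_pos: [0.6359, -0.2668, 0.0405]
orientation: [-2.101, 2.335, -0.002]
force: [1.0, 0.2, 5.1]
width: 0.732
grasp_force: 66.7
```

```bash
python3 -c "
from h import *
p,f,s=pose();print(p,f%360,s['width'])
plan([576,28.5,190],274.2,1,p=np.array([p[0],p[1],190]),f=f)
"
```

```text
[ 635.89774658 -266.75808096   40.51140655] 263.95500912635583 0.7323364158225534
shift [-287.3, 90.7, -0.0] turn -10.2
```

carry_out(steps=[[[0,0,-4],0],[[0,0,-15],0],[[0,0,-40],0],[[0,0,-75],0],[[0,0,-110],0],[[0,0,-135],0],[[0,0,-148],0],[[0,0,-150],0]])

```text
time_s: 25.18
tcp_pos: [0.6367, -0.2673, 0.1941]
orientation: [-2.1, 2.334, -0.008]
force: [-0.3, -0.4, -1.9]
width: 0.731
grasp_force: 66.8
```

carry_out(steps=[[[-20,6,0],-1.5],[[-55,17,0],-3],[[-95,30,0],-4.5],[[-135,43,0],-6],[[-175,55,0],-7.5],[[-215,68,0],-9],[[-252,80,0],-10.2],[[-275,87,0],-10.2]])

```text
time_s: 25.85
tcp_pos: [0.5747, 0.0201, 0.1882]
orientation: [2.303, -2.134, -0.008]
force: [-0.4, 0.7, -2.5]
width: 0.73
grasp_force: 66.8
```

carry_out(steps=[[[-9,1.5,0],0],[[-11.5,1.5,0],0],[[-11.5,1.5,0],0],[[-11.5,1.5,0],0],[[-11.5,1.5,0],0],[[-11.5,1.5,0],0],[[-11.5,1.5,0],0],[[-11.5,1.5,0],0]])

```text
time_s: 26.52
tcp_pos: [0.5758, 0.0266, 0.1899]
orientation: [2.299, -2.141, 0.0]
force: [0.7, -1.4, -3.8]
width: 0.73
grasp_force: 66.8
```

```bash
python3 -c "
from h import *
p,f,s=pose();print(p,f%360,s['width'])
plan([575.7,27.9,145],274.2)
"
```

```text
[575.75339051  26.61685371 189.9235508 ] 274.0817805798031 0.729614934738886
shift [-1.3, -0.0, 44.9] turn -0.1
```

carry_out(steps=[[[-1.3,0,7],-0.1],[[-1.3,0,15],-0.1],[[-1.3,0,23],-0.1],[[-1.3,0,31],-0.1],[[-1.3,0,37],-0.1],[[-1.3,0,41],-0.1],[[-1.3,0,43],-0.1],[[-1.3,0,43],-0.1]])

```text
time_s: 27.18
tcp_pos: [0.5751, 0.0288, 0.1463]
orientation: [2.302, -2.137, -0.001]
force: [0.6, 0.5, -3.3]
width: 0.728
grasp_force: 66.8
```

carry_out(steps=[[[0,0,1],0],[[0,0,2],0],[[0,0,3],0],[[0,0,4],0],[[0,0,5],0],[[0,0,6],0],[[0,0,6.5],0],[[0,0,6.5],0]])

```text
time_s: 27.85
tcp_pos: [0.5753, 0.0287, 0.1403]
orientation: [2.302, -2.137, -0.0]
force: [-0.1, 0.4, -3.5]
width: 0.733
grasp_force: 66.8
```

carry_out(steps=[[[0,0,0.6],0],[[0,0,1.2],0],[[0,0,1.8],0],[[0,0,2.4],0],[[0,0,3],0],[[0,0,3.6],0],[[0,0,4.2],0],[[0,0,4.2],0]])

```text
time_s: 28.52
tcp_pos: [0.5755, 0.0287, 0.1365]
orientation: [-2.302, 2.137, -0.0]
force: [-0.4, 0.1, -1.4]
width: 0.733
grasp_force: 66.9
```

carry_out(steps=[[[0,0,0.3],0],[[0,0,0.6],0],[[0,0,0.9],0],[[0,0,1.2],0],[[0,0,1.2],0],[[0,0,1.2],0],[[0,0,1.2],0],[[0,0,1.2],0]])

```text
time_s: 29.18
tcp_pos: [0.5756, 0.0287, 0.1364]
orientation: [-2.302, 2.137, -0.002]
force: [-3.8, 0.7, 6.9]
width: 0.73
grasp_force: 67.9
```

carry_out(steps=[[[0,0,0],0],[[0,0,0],0],[[0,0,0],0],[[0,0,0],0],[[0,0,0],0],[[0,0,-2],0],[[0,0,-10],0],[[0,0,-20],0]], fingers=80)

```text
time_s: 29.85
tcp_pos: [0.5749, 0.0288, 0.1551]
orientation: [2.301, -2.137, -0.002]
force: [0.6, -0.5, -0.2]
width: 0.937
grasp_force: 0.0
```

carry_out(steps=[[[0,0,-20],0],[[0,0,-50],0],[[0,0,-85],0],[[0,0,-115],0],[[0,0,-135],0],[[0,0,-140],0],[[0,0,-140],0],[[0,0,-140],0]])

```text
time_s: 30.52
tcp_pos: [0.5755, 0.0287, 0.2948]
orientation: [2.302, -2.137, 0.0]
force: [1.1, 0.7, 0.2]
width: 0.939
grasp_force: 0.0
```

```bash
python3 -c "
from h import *
p,f,s=pose();print(p,f%360)
im,W,P,cc,a=local(576,29,.15,.17)
A=np.c_[P[:,:2],np.ones(len(P))];z=P[:,2]
m=z>np.median(z)-.003;co=np.linalg.lstsq(A[m],z[m],rcond=None)[0];print('tilt',co[:2],'zc',co@[cc[0]/1e3,cc[1]/1e3,1])
plan([473,-267,200],278.6,1)
"
```

```text
[575.48809825  28.72476977 294.75969637] 274.25240341036744
rect [575.1  29.7] [150.   64.2] long axis 94.3 n 14910 z [0.1544 0.1606 0.1618] rows 98 282 cols 243 329
tilt [-1.31455698e-03  2.52387981e-05] zc 0.1607512377532584
shift [287.4, 123.6, 93.8] turn -4.4
```

Deep box is seated level (top ≈ 161–162 mm). Now the shallow box.

carry_out(steps=[[[36,15,0],-0.5],[[72,31,5],-1],[[108,46,15],-2],[[144,62,30],-3],[[180,77,48],-4],[[216,93,66],-4.4],[[252,108,84],-4.4],[[280,120,94],-4.4]])

```text
time_s: 31.23
tcp_pos: [0.4736, -0.26, 0.1974]
orientation: [2.382, -2.048, -0.008]
force: [0.2, 0.3, -0.5]
width: 0.937
grasp_force: 0.0
```

carry_out(steps=[[[7,3,0],0],[[7,3,0],0],[[7,3,0],0],[[7,3,0],0],[[7,3,0],0],[[7,3,0],0],[[7,3,0],0],[[7,3,0],0]])

```text
time_s: 31.9
tcp_pos: [0.4751, -0.2662, 0.2015]
orientation: [-2.384, 2.046, -0.001]
force: [0.0, 1.0, 0.6]
width: 0.934
grasp_force: 0.0
```

```bash
python3 -c "
from h import *
p,f,s=pose();print(p,f%360)
im,W,P,cc,a=local(473,-267,.03,.06)
plan([*cc,18],a+180)
"
```

```text
[ 475.14059512 -266.18018196  201.4615083 ] 278.725470934241
rect [ 474.  -268.3] [149.4  64.2] long axis 98.7 n 12814 z [0.0374 0.0435 0.0448] rows 96 267 cols 249 328
shift [1.8, 1.3, 183.4] turn 0.0
```

carry_out(steps=[[[1.8,1.3,25],0],[[1.8,1.3,55],0],[[1.8,1.3,90],0],[[1.8,1.3,123],0],[[1.8,1.3,150],0],[[1.8,1.3,169],0],[[1.8,1.3,179],0],[[1.8,1.3,183],0]])

```text
time_s: 32.62
tcp_pos: [0.4726, -0.2678, 0.0165]
orientation: [2.383, -2.047, -0.005]
force: [-0.6, 0.2, 0.6]
width: 0.935
grasp_force: 0.0
```

carry_out(steps=[[[0,0,0],0],[[0,0,0],0],[[0,0,0],0],[[0,0,0],0],[[0,0,0],0],[[0,0,0],0],[[0,0,0],0],[[0,0,0],0]])

```text
time_s: 33.28
tcp_pos: [0.4737, -0.2688, 0.0183]
orientation: [2.383, -2.048, 0.001]
force: [-0.1, -0.1, -0.1]
width: 0.935
grasp_force: 0.0
```

carry_out(steps=[[[0,0,0],0],[[0,0,0],0],[[0,0,0],0],[[0,0,0],0],[[0,0,0],0],[[0,0,0],0],[[0,0,0],0],[[0,0,0],0]], fingers=50, grip_force=60)

```text
time_s: 33.95
tcp_pos: [0.4738, -0.2688, 0.0187]
orientation: [-2.383, 2.047, -0.001]
force: [-0.4, 1.7, 5.9]
width: 0.729
grasp_force: 66.0
```

```bash
python3 -c "
from h import *
p,f,s=pose();print(p,f%360,s['width'])
plan([575.2,29.5,190],274.3,1,p=np.array([p[0],p[1],190]),f=f)
"
```

```text
[ 473.84903812 -268.83487772   18.6949694 ] 278.65576410341544 0.7291608043030272
shift [-279.7, -145.1, -0.0] turn 4.4
```

carry_out(steps=[[[0,0,-4],0],[[0,0,-20],0],[[0,0,-55],0],[[0,0,-95],0],[[0,0,-135],0],[[0,0,-170],0],[[0,0,-193],0],[[0,0,-200],0]])

```text
time_s: 34.62
tcp_pos: [0.4754, -0.2701, 0.2226]
orientation: [-2.382, 2.047, -0.011]
force: [0.9, -0.5, -2.4]
width: 0.732
grasp_force: 66.7
```

carry_out(steps=[[[-18,-10,0],0.5],[[-50,-26,0],1],[[-86,-45,0],1.5],[[-122,-63,0],2],[[-158,-82,0],3],[[-194,-101,0],4],[[-230,-120,0],4.4],[[-260,-135,0],4.4]])

```text
time_s: 35.28
tcp_pos: [0.5674, 0.0114, 0.2159]
orientation: [2.302, -2.135, -0.004]
force: [0.3, -0.0, -2.2]
width: 0.731
grasp_force: 66.6
```

carry_out(steps=[[[-15,-8,0],0],[[-19,-9.5,0],0],[[-19,-9.5,0],0],[[-19,-9.5,0],0],[[-19,-9.5,0],0],[[-19,-9.5,0],0],[[-19,-9.5,0],0],[[-19,-9.5,0],0]])

```text
time_s: 35.95
tcp_pos: [0.5759, 0.0273, 0.2182]
orientation: [2.301, -2.139, 0.0]
force: [-0.5, 0.0, -2.1]
width: 0.728
grasp_force: 66.6
```

```bash
python3 -c "
from h import *
p,f,s=pose();print(p,f%360,s['width'])
plan([575.2,29.2,183],274.3,1)
"
```

```text
[575.93274451  27.31404257 218.20744539] 274.16784168611343 0.7277704583280126
shift [-1.9, 0.6, 35.2] turn -0.1
```

carry_out(steps=[[[-1.2,0.5,6],-0.1],[[-1.2,0.5,12],-0.1],[[-1.2,0.5,18],-0.1],[[-1.2,0.5,24],-0.1],[[-1.2,0.5,29],-0.1],[[-1.2,0.5,32],-0.1],[[-1.2,0.5,34],-0.1],[[-1.2,0.5,34],-0.1]])

```text
time_s: 36.62
tcp_pos: [0.5751, 0.0295, 0.1835]
orientation: [2.304, -2.135, -0.001]
force: [-0.4, -0.8, -1.9]
width: 0.732
grasp_force: 66.7
```

carry_out(steps=[[[0,0,1],0],[[0,0,2],0],[[0,0,3],0],[[0,0,4],0],[[0,0,5],0],[[0,0,6],0],[[0,0,6],0],[[0,0,6],0]])

```text
time_s: 37.28
tcp_pos: [0.5754, 0.0294, 0.178]
orientation: [2.304, -2.135, -0.0]
force: [-0.0, -0.0, -2.3]
width: 0.73
grasp_force: 66.7
```

carry_out(steps=[[[0,0,0.6],0],[[0,0,1.2],0],[[0,0,1.8],0],[[0,0,2.4],0],[[0,0,3],0],[[0,0,3.4],0],[[0,0,3.8],0],[[0,0,3.8],0]])

```text
time_s: 37.95
tcp_pos: [0.5755, 0.0294, 0.1747]
orientation: [-2.304, 2.135, -0.001]
force: [-1.3, 1.1, 1.1]
width: 0.73
grasp_force: 66.9
```

Contact at 174.7, exactly the expected seat. Release and retreat.

carry_out(steps=[[[0,0,0.5],0],[[0,0,0.5],0],[[0,0,0.5],0],[[0,0,0.5],0],[[0,0,0.5],0],[[0,0,0.5],0],[[0,0,0.5],0],[[0,0,0.5],0]])

```text
time_s: 38.62
tcp_pos: [0.5756, 0.0294, 0.1747]
orientation: [-2.304, 2.135, -0.001]
force: [-1.8, 0.6, 6.2]
width: 0.731
grasp_force: 67.3
```

carry_out(steps=[[[0,0,0],0],[[0,0,0],0],[[0,0,0],0],[[0,0,0],0],[[0,0,0],0],[[0,0,-2],0],[[0,0,-10],0],[[0,0,-20],0]], fingers=80)

```text
time_s: 39.28
tcp_pos: [0.5748, 0.0295, 0.1938]
orientation: [2.303, -2.135, -0.002]
force: [-0.3, 0.1, -0.2]
width: 0.94
grasp_force: 0.0
```

carry_out(steps=[[[0,0,-20],0],[[0,0,-40],0],[[0,0,-65],0],[[0,0,-90],0],[[0,0,-110],0],[[0,0,-120],0],[[0,0,-120],0],[[0,0,-120],0]])

```text
time_s: 39.95
tcp_pos: [0.5761, 0.0294, 0.3151]
orientation: [-2.303, 2.134, -0.003]
force: [-0.3, 0.6, 0.6]
width: 0.933
grasp_force: 0.0
```

```bash
python3 -c "
from h import *
p,f,s=pose();print(p,f%360,s['time_s'])
im,W,P,cc,a=local(576,29,.185,.22)
A=np.c_[P[:,:2],np.ones(len(P))];z=P[:,2]
m=z>np.median(z)-.003;co=np.linalg.lstsq(A[m],z[m],rcond=None)[0];print('tilt',co[:2],'zc',co@[cc[0]/1e3,cc[1]/1e3,1])
im,D=grab_frame('scene');cv2.imwrite('pics/end.png',im)
"
```

```text
[576.14469545  29.39288801 315.05869461] 274.35456026453596 39.95
rect [574.9  30.4] [149.3  64.2] long axis 94.4 n 16691 z [0.1922 0.1983 0.1996] rows 98 292 cols 242 333
tilt [-0.00192348  0.00046281] zc 0.1985058994809208
```

View pics/end.png

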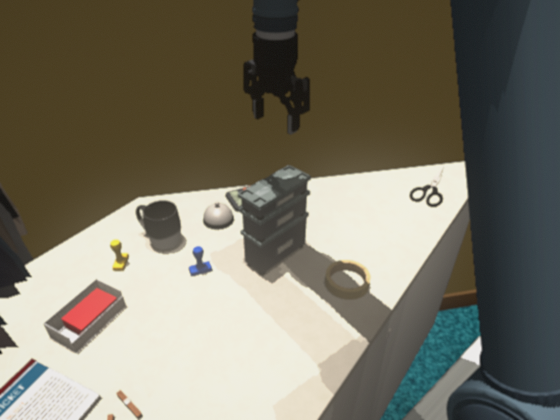

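The final view shows the square stack at (275,225), gripper clear above, bell (218,214) and tape (347,278) in their places; the top is level at ~199 mm (expected 200).

```bash
python3 -c "
from h import *
print(ticket.sign_off())"
```

```text
the job is handed in; nothing more can be done
None
```

The job is done and handed in at about 40 s: the stamp is in the box, the lid is seated, and the deep and shallow boxes are stacked level on it, with the tape roll and bell still where they were in the last camera view.

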